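# Hold back the belt tensioner of a clay extruder drive

### The arm

A 6-joint arm with a two-finger parallel gripper is mounted at the origin on the work surface. World frame = base frame: x ahead of the robot, y to its left, z up, the work surface at z = 0. Lengths are in m, angles in rad, forces in N, time in s.
With the tool pointing down it reaches from about 0.35 to 0.85 m from the base axis. Payload 8.1 kg.
Tool frame: the origin (TCP) lies on the mounting face of the last link; the fingertips stand 186 mm ahead of it and the grasp point (between the pads) lies 167 mm ahead of it (ctrl.tip_extent is the distance from the TCP to the fingertips, in m); z points along the fingers, y is the line along which they close (so a half turn about z gives the same grasp; the last joint's range is limited). The gripper opens to 93 mm and grips with 3 to 60 N. Pads are 15 mm wide; open, the fingers measure 128 mm over their backs; the gripper's body (75 mm by 188 mm) begins 65 mm behind the grasp point.
Start: joints at [-1.356, 0.13, 1.488, -0, 1.523, -0.085], TCP at [0.177, -0.573, 0.405] pointing down, gripper open.
Joint ranges: [-2.96, 2.96], [-0.89, 2.26], [0.02, 2.5], [-1.34, 4.48], [0, 2.73], [-2.66, 2.66]. Speed limits (rad/s): [2.39, 2.39, 2.79, 3.14, 3.14, 3.14].

### API

Orientations are given as [roll, pitch, yaw] about the fixed x, y, z axes, in that order (R = Rz(yaw) Ry(pitch) Rx(roll)).
In Python, from plant import status, viewer, ctrl gives the robot as it stands.
- The arm moves only by the tool servo_tool, never from a script. Its argument "deltas" is a list of rows, each an object with "travel": the shift along the world's x, y, z in cm, a list of three; "rotation": the turn, a rotation vector about the world's x, y, z in rad, a list of three. A call has exactly 5 rows; each row shifts and turns the commanded pose from where the row before left it; what a row does not reach is not made up. A row lasts 1/12 s, in which the tool goes at most 41.7 mm and 7.16 degrees, less where a joint would pass 70% of its speed; a pose out of reach is approached as far as the arm can. A call is refused whole if a number of a shift passes 4.17 or a number of a turn 0.125, either way. A call with a gripper value outside its range is refused whole. "fingers" is the finger opening in cm, from 0 to 9.3, set as the call begins (left out, the last holds). The fingers move at their own pace and stop on an object; "squeeze" is the grip in N (left out, the last holds). Time passes only in rows, so rows that do not move let the fingers close, or fill a call up. It gives the time, the measured TCP pose, the force, the opening and the grip force at its end, in the units of the state.
- status.observe(): the state, without advancing time (a new reading comes with each control period).
- viewer.get_image(name): name is "scene" or "side" or "wrist"; returns a dict with "color" (420x560x3 uint8, blue, green, red), "z_map" (420x560 float32, m along the optical axis (not along the pixel's ray), 0 where there is no reading), "mtx" (3x3 intrinsics, pixels), "R" (3x3) and "t" (3): a world point X has camera coordinates R X + t; the wrist camera has in their place "T_tool_cam" (4x4, takes a point from camera to tool coordinates, whose origin is the TCP and whose axes are the flange's). Camera axes: x right, y down, z forward; pixel columns grow to the right and rows downward; lengths in m; the calibration is good to about 2 mm. The wrist camera is an equidistant fisheye: a pixel r from the principal point sees the ray r / f radians off the axis. A picture is of the moment at which its call begins: read the wrist's pose just before it.
- ctrl.hand_in(): hands the job in; it is judged then, once.
The state is a dict: "clock": time; "joint_pos": joint angles; "joint_vel": joint speeds; "effort": joint torques, N m; "tcp_pos": TCP position; "tool_rot": TCP orientation; "ft_force": force on the tool from outside, world axes, zero at the start; "wrist_torque": the same for the moment, N m; "grip_width": finger opening in m; "grasp_force": force on a finger pad.
Only numpy, scipy, OpenCV 4.12 (cv2) and the standard library are available. Lean on these libraries where they do the work, as an engineer would, in place of code of your own. Each camera call takes 0.05 s, during which the arm holds its last target. There are 200 camera calls.

### The job

The clay extruder's belt drive on the bench is ready for a new belt: swing its yellow guard open by the handle, past upright, and leave it open. Then with the gripper's fingers push the sprung tensioner arm back by its orange thumb tab, away from the pulleys, until it has clicked well past the pawl, and finish while still holding it there, because the pawl does not lock and the arm would spring back if let go. Leave the other things on the bench where they are.

Things in the scene. Friction and masses are not known exactly. Their poses are not given: they have to be found in the camera images.
- drive: Belt drive, fixed: dark steel plate 240 (x) x 180 (y) mm, top 68 mm above the bench, on legs. Origin: centre of the footprint, on the bench; x along the plate and the guard's hinge, y towards the hinge, z up. Pulleys 32 and 76 mm wide at x,y -85,20 and 60,20 mm, up to 35 mm above the plate. Yellow walls, 56 mm above the plate, at y = 79 and x = +-117 mm; the -y side is closed only by the guard.
- guard (a joint): Yellow guard leaf's angle, rad: 0 shut (level), grows as its -y edge swings up and over to the drive's +y; upright 1.57, stop 1.92; may start up to 0.2 ajar. Leaf 236 x 136 mm, 3 mm thick, about 0.3 kg, a 12 mm lip hangs from its free edge. Stiff hinge: it stays at any angle where it is left; moving it takes 2 to 5 N at the handle.
- guard_handle (a point): Middle of the black round bar (10 mm thick, 100 mm long) of the guard's bow handle, parallel to the hinge, 31 mm clear of the leaf's outer face (centre). Axes of the leaf: x along the bar, -y from hinge to free edge (which is 14 mm beyond the bar), z out of the outer face; guard shut, they are the drive's axes and the bar is 160 mm above the bench.
- guard_hinge (a point): Middle of the guard's hinge axis, which runs along the drive's x, 126 mm above the bench. Same axes as guard_handle, whose place in them is (0, -122, 34) mm.
- tensioner (a joint): Angle of the sprung tensioner arm about its upright pivot, rad: 0 at rest (as now), grows as it is pushed back (anticlockwise from above, tab towards the drive's -y). Its tooth meets the pawl at about 0.18, is over it at 0.24, has clicked past by 0.30; end stop 0.48. Push at the tab: 4 N at first, about 8 N over the click, 7 N at 0.30, 10 N at 0.48. Let go, it springs back to 0.
- tensioner_arm: Aluminium arm 4 to 11 mm above the plate with a black idler roller (26 mm, top 33 mm above the plate, 75 mm from the pivot) and the thumb tab. Origin: on the pivot axis at plate height; x along the arm to its tip (146 mm), y the way it is pushed back, z up. At rest its x is 162 degrees anticlockwise from the drive's x.
- thumb_tab (a point): Middle of the top edge of the orange upright thumb tab, 52 mm above the plate (120 mm above the bench), at (120, 22, 52) mm in the axes of tensioner_arm, which it shares. The tab is 32 mm along x, 8 mm thick along y, and stands clear from 11 to 52 mm above the plate. Pinch it from above, or push its -y face (towards the pulleys); with the guard open nothing is above it.
- tensioner_pivot (a point): The pivot of the tensioner arm, at the plate's top (68 mm above the bench).
- pawl (a joint): How far the brass sprung pawl beside the arm's tip is pushed out, m: 0 dropped in, about 0.003 with the tooth over it. It drops in again with the click. It and its guide reach 21 mm above the plate; no need to touch it.
- spare_pulley: Loose spare aluminium pulley, 42 mm across, 28 mm high, beside the drive; leave alone. Origin: centre of its underside.
- screwdriver: Loose screwdriver lying beside the drive; leave alone.
- spanner: Loose steel spanner lying beside the drive; leave alone.
- bearing_carton: Loose small cardboard carton of bearings, 70 x 50 x 30 mm, beside the drive; leave alone. Origin: centre of its underside.
- grease_tin: Loose tin, 76 mm across, 75 mm high; leave alone. Origin: centre of its underside.
- slip_jar: Loose jar, 70 mm across, 100 mm high; leave alone. Origin: centre of its underside.
- clay_cell: Loose small printed clay dome, 80 mm across, 60 mm high; leave alone. Origin: centre of its underside.
- nozzle: Loose brass nozzle, 34 mm across, 45 mm high; leave alone. Origin: centre of its underside.

How it is judged:
On the way, in this order (a step that is already met when the one before it is completed fails the run):
1. the guard is swung open past upright (value of joint guard above 1.55 rad), for 0.2 s.
2. with the guard open, the fingers have pushed the tensioner arm back past the click (value of joint tensioner above 0.29 rad and value of joint pawl below 0.0015 m and contact force between the fingers and tensioner_arm above 3 N and value of joint guard above 1.55 rad), for 0.3 s.
At the end, for the whole second after the job is handed in: The fingers are holding the tensioner arm back past its click (joint above 0.29 rad, pawl dropped in again to less than 1.5 mm, more than 3 N between fingers and arm), and the guard still stands open past upright (above 1.55 rad) (all of step 2); the arm keeps its last pose, push and grip.
It fails at once if one of the loose things on the bench is moved by more than 30 mm (distance of any of spare_pulley, screwdriver, spanner, bearing_carton, grease_tin, slip_jar, clay_cell, nozzle from where it was at the start of the episode above 0.03 m).
It also fails if it takes over 42 s, if anything falls off the work surface, if the arm or the gripper's body presses on something with over 40 N, if the wrist force passes 120 N, or if a joint passes its speed limit or range.

## Working session

There is one attempt and no reset: what is moved stays moved. The work goes in short steps, Python scripts to look and compute and a tool call to move; the robot and the scene stay as the last step left them, time stands still between calls to the robot, and variables do not carry over. Pictures are saved under pics/ and viewed, at most 10 in all, crops included, and the job is handed in when it is done.

Besides the shell and the picture viewer there is one more tool, called after "Call:" as name([rows], argument=value, ...), one row to a line, values as JSON. servo_tool: Moves the arm, as the interface text tells. Its arguments: {"type":"object","properties":{"deltas":{"type":"array"},"fingers":{"type":"number"},"squeeze":{"type":"number"}},"required":["deltas"]}

```bash
ls; mkdir -p pics; python3 - <<'E'
from plant import status, viewer, ctrl
import cv2,numpy as np,pickle
s=status.observe(); print({k:np.round(v,3) for k,v in s.items()}, ctrl.tip_extent)
d={}
for n in ("scene","side"):
    d[n]=viewer.get_image(n); cv2.imwrite(f"pics/{n}0.png",d[n]["color"])
    print(n,d[n]["mtx"].round(1).tolist(),d[n]["R"].round(3).tolist(),d[n]["t"].round(3), (d[n]["z_map"]>0).mean())
pickle.dump(d,open("v0.pkl","wb"))
E
```

```text
pics
{'clock': np.float64(0.0), 'joint_pos': array([-1.356,  0.131,  1.489, -0.   ,  1.523, -0.085]), 'joint_vel': array([ 0.   ,  0.001, -0.001,  0.   , -0.   , -0.001]), 'effort': array([-1.0000e-03, -5.5986e+01, -4.9175e+01,  7.7000e-02,  3.6000e-02,
       -0.0000e+00]), 'tcp_pos': array([ 0.177, -0.573,  0.404]), 'tool_rot': array([-3.14, -0.  ,  0.3 ]), 'ft_force': array([-0.079, -0.063,  0.398]), 'wrist_torque': array([-0.075, -0.004, -0.01 ]), 'grasp_force': np.float64(0.0), 'grip_width': np.float64(0.093)} 0.1861
scene [[541.5, 0.0, 286.0], [0.0, 541.5, 207.2], [0.0, 0.0, 1.0]] [[0.49, 0.871, -0.007], [0.543, -0.312, -0.78], [-0.682, 0.378, -0.626]] [-0.284 -0.204  1.855] 0.985204081632653
side [[470.5, 0.0, 283.2], [0.0, 470.5, 203.6], [0.0, 0.0, 1.0]] [[-1.0, -0.02, -0.024], [0.008, 0.577, -0.817], [0.03, -0.817, -0.576]] [0.559 0.096 1.399] 0.996016156462585
```

View pics/scene0.png

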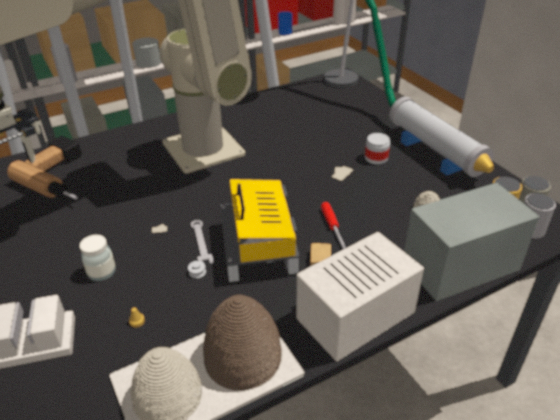

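View pics/side0.png

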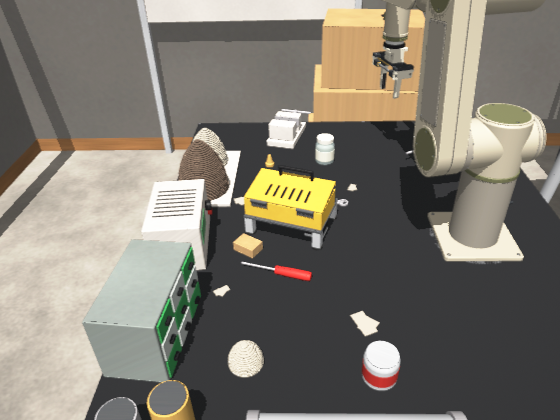

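The scene view shows the yellow guard at about (262,215) with its black handle at (238,200). In the side view the guard is at (290,195) and the handle at (295,172), on the world -y side. Next I'll turn both into positions from depth and colour.

```bash
cat > h.py <<'E'
import numpy as np,cv2
def cloud(v):
    z=v["z_map"];h,w=z.shape;u,r=np.meshgrid(np.arange(w),np.arange(h))
    K=v["mtx"];c=np.stack([(u-K[0,2])/K[0,0]*z,(r-K[1,2])/K[1,1]*z,z],-1)
    return (c-v["t"])@v["R"]
def yellow(v):
    q=cv2.cvtColor(v["color"],cv2.COLOR_BGR2HSV)
    return (q[...,0]>20)&(q[...,0]<34)&(q[...,1]>170)&(q[...,2]>70)&(v["z_map"]>0)
E
python3 - <<'E'
import pickle;from h import *
d=pickle.load(open("v0.pkl","rb"))
for n,v in d.items():
    P=cloud(v);m=yellow(v)&(abs(P[...,0]-.5)<.3)&(abs(P[...,1])<.3)
    Y=P[m];print(n,len(Y),Y.min(0).round(3),Y.max(0).round(3))
    T=Y[Y[:,2]>.115]
    for _ in range(6):
        A=np.c_[T[:,:2],np.ones(len(T))];c=np.linalg.lstsq(A,T[:,2],rcond=None)[0];r=T[:,2]-A@c;T=T[abs(r)<max(.003,1.5*r.std())]
    print("plane",c.round(4),r.std().round(4),len(T))
    rc=cv2.minAreaRect((T[:,:2]*1000).astype(np.float32));print("rect",rc)
    h=P[...,2]-(P[...,0]*c[0]+P[...,1]*c[1]+c[2])
    ctr=np.array(rc[0])/1000
    k=(h>.012)&(h<.06)&(np.hypot(P[...,0]-ctr[0],P[...,1]-ctr[1])<.17)&(v["color"].max(-1)<90)
    H=P[k];b=H[h[k]>.028];print("handle",len(H),b.mean(0).round(3),b.min(0).round(3),b.max(0).round(3),h[k].max())
    if len(b)>5: print(cv2.minAreaRect((b[:,:2]*1000).astype(np.float32)))
    # loose things: height map blobs near the drive
E
```

```text
scene 4098 [ 0.207 -0.158 -0.007] [0.677 0.137 0.185]
plane [-0.0523 -0.1479  0.1581] 0.0014 2633
rect ((540.964111328125, -51.843292236328125), (138.674560546875, 240.61920166015625), 70.23365020751953)
handle 33 [ 0.521 -0.098  0.182] [ 0.491 -0.119  0.176] [ 0.577 -0.086  0.186] 0.04023657834512487
((533.7816162109375, -103.38371276855469), (5.238439083099365, 90.95113372802734), 70.58612823486328)
side 1282 [ 0.393 -0.253  0.   ] [0.697 0.058 0.156]
plane [-0.0572 -0.2206  0.157 ] 0.002 131
rect ((538.1958618164062, -48.27935791015625), (137.21461486816406, 234.5506591796875), 70.39459228515625)
handle 144 [ 0.518 -0.093  0.182] [ 0.47  -0.116  0.175] [ 0.57  -0.071  0.188] 0.0425511703883579
((520.0758666992188, -94.78431701660156), (14.700857162475586, 108.37543487548828), 68.29666137695312)
```

Call:
servo_tool([
  {"travel": [1.73, 2.38, 0], "rotation": [0, 0, -0.032]},
  {"travel": [1.73, 2.38, 0], "rotation": [0, 0, -0.032]},
  {"travel": [1.73, 2.38, 0], "rotation": [0, 0, -0.032]},
  {"travel": [1.73, 2.38, 0], "rotation": [0, 0, -0.032]},
  {"travel": [1.73, 2.38, 0], "rotation": [0, 0, -0.032]},
], fingers=6, squeeze=25)

```text
clock: 0.52
tcp_pos: [0.2642, -0.453, 0.4042]
tool_rot: [-3.141, 0.0, 0.138]
ft_force: [0.3, -0.2, 0.1]
grip_width: 0.0643
grasp_force: 0.0
```

Call:
servo_tool([
  {"travel": [1.73, 2.38, 0], "rotation": [0, 0, -0.032]},
  {"travel": [1.73, 2.38, 0], "rotation": [0, 0, -0.032]},
  {"travel": [1.73, 2.38, 0], "rotation": [0, 0, -0.032]},
  {"travel": [1.73, 2.38, 0], "rotation": [0, 0, -0.032]},
  {"travel": [1.73, 2.38, 0], "rotation": [0, 0, -0.032]},
])

```text
clock: 0.93
tcp_pos: [0.3507, -0.3339, 0.4043]
tool_rot: [-3.141, 0.0, -0.022]
ft_force: [-0.5, -0.1, -0.4]
grip_width: 0.06
grasp_force: 0.0
```

Call:
servo_tool([
  {"travel": [1.73, 2.38, 0], "rotation": [0, 0, -0.032]},
  {"travel": [1.73, 2.38, 0], "rotation": [0, 0, -0.032]},
  {"travel": [1.73, 2.38, 0], "rotation": [0, 0, -0.032]},
  {"travel": [1.73, 2.38, 0], "rotation": [0, 0, -0.032]},
  {"travel": [1.73, 2.38, 0], "rotation": [0, 0, -0.032]},
])

```text
clock: 1.35
tcp_pos: [0.4372, -0.2148, 0.4044]
tool_rot: [-3.141, 0.0, -0.182]
ft_force: [0.3, -0.5, 0.9]
grip_width: 0.0598
grasp_force: 0.0
```

Call:
servo_tool([
  {"travel": [1.73, 2.38, 0], "rotation": [0, 0, -0.032]},
  {"travel": [1.73, 2.38, 0], "rotation": [0, 0, -0.032]},
  {"travel": [1.73, 2.38, 0], "rotation": [0, 0, -0.032]},
  {"travel": [1.73, 2.38, 0], "rotation": [0, 0, -0.032]},
  {"travel": [1.73, 2.38, 0], "rotation": [0, 0, -0.032]},
])

```text
clock: 1.77
tcp_pos: [0.5237, -0.0958, 0.4043]
tool_rot: [3.141, 0.001, -0.342]
ft_force: [-0.2, -0.5, -0.1]
grip_width: 0.06
grasp_force: 0.0
```

```bash
python3 - <<'E'
from plant import status, viewer
import cv2,numpy as np
s=status.observe(); v=viewer.get_image("wrist"); cv2.imwrite("pics/w1.png",v["color"])
print(v["mtx"].round(1).tolist(),v["T_tool_cam"].round(3).tolist(),s["tcp_pos"],s["tool_rot"])
E
```

```text
[[325.2, 0.0, 270.8], [0.0, 325.2, 213.4], [0.0, 0.0, 1.0]] [[-0.0, -0.968, -0.252, 0.07], [1.0, 0.0, -0.001, 0.0], [0.001, -0.252, 0.968, 0.019], [0.0, 0.0, 0.0, 1.0]] [ 0.52373414 -0.09581066  0.40428992] [ 3.14146045e+00  7.28108710e-04 -3.41643810e-01]
```

View pics/w1.png

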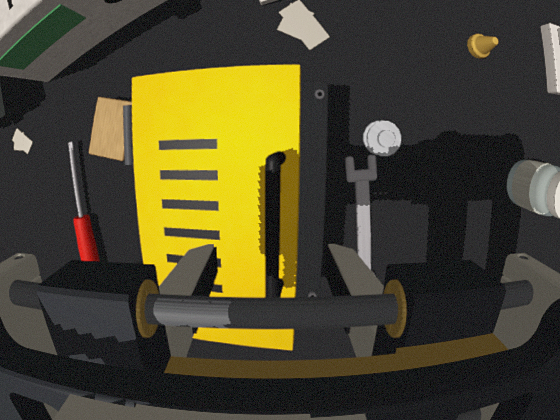

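The wrist view shows the bar vertical at column 273, with its top end at row 158. It is centred between the fingers and aligned with them, so I'll descend and grip.

Call:
servo_tool([
  {"travel": [0, 0, -1.4], "rotation": [0, 0, 0]},
  {"travel": [0, 0, -1.4], "rotation": [0, 0, 0]},
  {"travel": [0, 0, -1.4], "rotation": [0, 0, 0]},
  {"travel": [0, 0, -1.4], "rotation": [0, 0, 0]},
  {"travel": [0, 0, 0], "rotation": [0, 0, 0]},
])

```text
clock: 2.23
tcp_pos: [0.522, -0.097, 0.345]
tool_rot: [3.141, 0.006, -0.34]
ft_force: [-0.6, 0.0, -0.6]
grip_width: 0.0603
grasp_force: 0.0
```

Call:
servo_tool([
  {"travel": [0, 0, 0], "rotation": [0, 0, 0]},
  {"travel": [0, 0, 0], "rotation": [0, 0, 0]},
  {"travel": [0, 0, 0], "rotation": [0, 0, 0]},
  {"travel": [0, 0, 0], "rotation": [0, 0, 0]},
  {"travel": [0, 0, 0], "rotation": [0, 0, 0]},
], fingers=0, squeeze=25)

```text
clock: 2.65
tcp_pos: [0.5235, -0.0974, 0.3497]
tool_rot: [-3.141, -0.001, -0.34]
ft_force: [0.6, 0.0, 0.2]
grip_width: 0.031
grasp_force: 0.0
```

Call:
servo_tool([
  {"travel": [0, 0, 0], "rotation": [0, 0, 0]},
  {"travel": [0, 0, 0], "rotation": [0, 0, 0]},
  {"travel": [0, 0, 0], "rotation": [0, 0, 0]},
  {"travel": [0, 0, 0], "rotation": [0, 0, 0]},
  {"travel": [0, 0, 0], "rotation": [0, 0, 0]},
])

```text
clock: 3.07
tcp_pos: [0.5233, -0.0969, 0.3486]
tool_rot: [-3.141, -0.0, -0.34]
ft_force: [3.4, 2.9, -2.0]
grip_width: 0.0093
grasp_force: 25.0
```

```bash
python3 - <<'E'
import numpy as np
yd=np.array([.339,.941]);R=12.66
p=np.linspace(.428,2.04,21);s=-R*np.cos(p);h=R*np.sin(p)
print(np.round(np.c_[np.diff(s)[:,None]*yd,np.diff(h)],2).tolist())
E
```

```text
[[0.16, 0.43, 0.91], [0.18, 0.5, 0.87], [0.2, 0.57, 0.82], [0.23, 0.63, 0.77], [0.25, 0.68, 0.72], [0.26, 0.73, 0.66], [0.28, 0.78, 0.59], [0.3, 0.82, 0.52], [0.31, 0.86, 0.45], [0.32, 0.89, 0.38], [0.33, 0.92, 0.3], [0.34, 0.94, 0.22], [0.34, 0.95, 0.14], [0.35, 0.96, 0.06], [0.35, 0.96, -0.03], [0.34, 0.95, -0.11], [0.34, 0.94, -0.19], [0.33, 0.93, -0.27], [0.33, 0.9, -0.35], [0.31, 0.87, -0.42]]
```

Call:
servo_tool([
  {"travel": [0.16, 0.43, 0.91], "rotation": [0, 0, 0]},
  {"travel": [0.18, 0.5, 0.87], "rotation": [0, 0, 0]},
  {"travel": [0.2, 0.57, 0.82], "rotation": [0, 0, 0]},
  {"travel": [0.23, 0.63, 0.77], "rotation": [0, 0, 0]},
  {"travel": [0.25, 0.68, 0.72], "rotation": [0, 0, 0]},
])

```text
clock: 3.48
tcp_pos: [0.5333, -0.0694, 0.3905]
tool_rot: [3.14, 0.0, -0.341]
ft_force: [-1.5, -5.8, -2.1]
grip_width: 0.0089
grasp_force: 25.0
```

Call:
servo_tool([
  {"travel": [0.26, 0.73, 0.66], "rotation": [0, 0, 0]},
  {"travel": [0.28, 0.78, 0.59], "rotation": [0, 0, 0]},
  {"travel": [0.3, 0.82, 0.52], "rotation": [0, 0, 0]},
  {"travel": [0.31, 0.86, 0.45], "rotation": [0, 0, 0]},
  {"travel": [0.32, 0.89, 0.38], "rotation": [0, 0, 0]},
])

```text
clock: 3.9
tcp_pos: [0.5482, -0.0288, 0.4183]
tool_rot: [3.139, -0.002, -0.341]
ft_force: [-1.8, -7.2, 6.8]
grip_width: 0.0091
grasp_force: 25.0
```

Call:
servo_tool([
  {"travel": [0.33, 0.92, 0.3], "rotation": [0, 0, 0]},
  {"travel": [0.34, 0.94, 0.22], "rotation": [0, 0, 0]},
  {"travel": [0.34, 0.95, 0.14], "rotation": [0, 0, 0]},
  {"travel": [0.35, 0.96, 0.06], "rotation": [0, 0, 0]},
  {"travel": [0.35, 0.96, -0.03], "rotation": [0, 0, 0]},
])

```text
clock: 4.32
tcp_pos: [0.5656, 0.0192, 0.425]
tool_rot: [3.141, -0.003, -0.341]
ft_force: [1.9, -5.3, 1.8]
grip_width: 0.0091
grasp_force: 25.0
```

Call:
servo_tool([
  {"travel": [0.34, 0.95, -0.11], "rotation": [0, 0, 0]},
  {"travel": [0.34, 0.94, -0.19], "rotation": [0, 0, 0]},
  {"travel": [0.33, 0.93, -0.27], "rotation": [0, 0, 0]},
  {"travel": [0.33, 0.9, -0.35], "rotation": [0, 0, 0]},
  {"travel": [0.31, 0.87, -0.42], "rotation": [0, 0, 0]},
])

```text
clock: 4.73
tcp_pos: [0.5824, 0.0657, 0.4097]
tool_rot: [-3.141, -0.002, -0.34]
ft_force: [4.9, -4.5, 3.5]
grip_width: 0.009
grasp_force: 25.0
```

Call:
servo_tool([
  {"travel": [0, 0, 0], "rotation": [0, 0, 0]},
  {"travel": [0, 0, 0], "rotation": [0, 0, 0]},
  {"travel": [0, 0, 0], "rotation": [0, 0, 0]},
  {"travel": [0, 0, 0], "rotation": [0, 0, 0]},
  {"travel": [0, 0, 0], "rotation": [0, 0, 0]},
])

```text
clock: 5.15
tcp_pos: [0.5825, 0.066, 0.4092]
tool_rot: [-3.139, -0.002, -0.34]
ft_force: [7.1, 0.4, 1.0]
grip_width: 0.009
grasp_force: 25.0
```

```bash
python3 - <<'E'
from plant import status, viewer
import cv2,numpy as np,pickle
d={n:viewer.get_image(n) for n in("scene","side")}
pickle.dump(d,open("v1.pkl","wb"))
a=d["scene"]["color"][120:320,130:400];b=d["side"]["color"][110:310,170:440]
cv2.imwrite("pics/o1.png",cv2.resize(np.vstack([a,b]),None,fx=1.5,fy=1.5,interpolation=3))
print(status.observe()["tcp_pos"])
E
```

```text
[0.58247249 0.0659603  0.40925552]
```

View pics/o1.png

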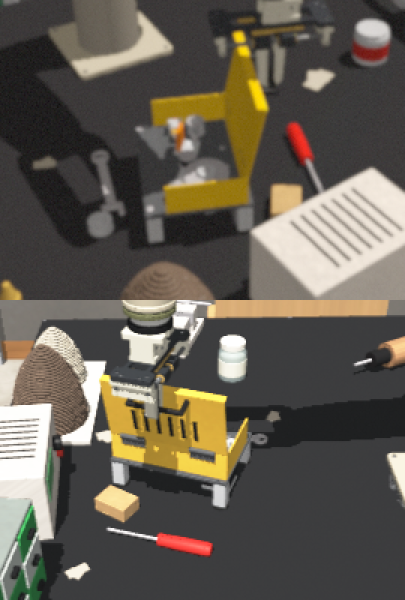

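The guard is open past upright: in the scene crop the leaf stands at (245,110), and the orange tab shows at (180,132). I'll release it slightly, lift straight out and locate the tab.

Call:
servo_tool([
  {"travel": [0, 0, 0], "rotation": [0, 0, 0]},
  {"travel": [0, 0, 0], "rotation": [0, 0, 0]},
  {"travel": [0, 0, 1], "rotation": [0, 0, 0]},
  {"travel": [0, 0, 2], "rotation": [0, 0, 0]},
  {"travel": [0, 0, 2.5], "rotation": [0, 0, 0]},
], fingers=1.7)

```text
clock: 5.67
tcp_pos: [0.5811, 0.0653, 0.4627]
tool_rot: [3.14, 0.005, -0.34]
ft_force: [0.0, 0.8, 0.4]
grip_width: 0.017
grasp_force: 0.0
```

Call:
servo_tool([
  {"travel": [0, 0, 2], "rotation": [0, 0, 0]},
  {"travel": [-0.7, -1.5, 1.5], "rotation": [0, 0, 0]},
  {"travel": [-1, -2.5, 0], "rotation": [0, 0, 0]},
  {"travel": [-1, -2.5, 0], "rotation": [0, 0, 0]},
  {"travel": [-1, -2.5, 0], "rotation": [0, 0, 0]},
])

```text
clock: 6.08
tcp_pos: [0.5441, -0.0254, 0.5]
tool_rot: [-3.141, -0.0, -0.339]
ft_force: [0.7, -0.1, -0.0]
grip_width: 0.0171
grasp_force: 0.0
```

```bash
cat >> h.py <<'E'
from scipy.spatial.transform import Rotation as Ro
def rays(v,s,px):
    px=np.atleast_2d(px).astype(float);K=v["mtx"];d=(px-[K[0,2],K[1,2]])/K[0,0];r=np.hypot(*d.T)[:,None]
    c=np.c_[d/np.maximum(r,1e-9)*np.sin(r),np.cos(r)]
    R=Ro.from_euler("xyz",s["tool_rot"]).as_matrix();T=v["T_tool_cam"]
    return s["tcp_pos"]+R@T[:3,3],(c@T[:3,:3].T)@R.T
def onz(v,s,px,z):
    o,d=rays(v,s,px);return o+d*((z-o[2])/d[:,2])[:,None]
def orange(im):
    q=cv2.cvtColor(im,cv2.COLOR_BGR2HSV);return (q[...,0]>4)&(q[...,0]<18)&(q[...,1]>150)&(q[...,2]>90)
E
python3 - <<'E'
from h import *;from plant import status, viewer;import pickle
for n in("scene","side"):
    v=viewer.get_image(n);P=cloud(v)
    Y=P[yellow(v)&(abs(P[...,0]-.5)<.2)&(abs(P[...,1])<.2)&(P[...,2]>.14)]
    yd=np.array([.339,.941]);q=Y[:,:2]@yd;c=np.polyfit(Y[:,2],q,1);print(n,len(Y),"guard angle",np.pi/2+np.arctan(c[0]),Y.max(0).round(3))
    if n=="scene":
        O=P[orange(v["color"])&(abs(P[...,0]-.5)<.2)&(abs(P[...,1])<.12)&(P[...,2]>.07)];print("orange",len(O),O.mean(0).round(3),O.min(0).round(3),O.max(0).round(3))
s=status.observe();v=viewer.get_image("wrist");pickle.dump((s,v),open("w2.pkl","wb"));cv2.imwrite("pics/w2.png",v["color"])
print(s["tcp_pos"],s["tool_rot"])
E
```

```text
scene 1319 guard angle 1.729144605017809 [0.686 0.077 0.264]
orange 54 [ 0.504 -0.067  0.107] [ 0.488 -0.077  0.088] [ 0.516 -0.054  0.123]
side 2067 guard angle 1.7762443121463904 [0.68  0.086 0.264]
[ 0.543664   -0.02752581  0.49987264] [ 3.14069518e+00  1.12702027e-04 -3.43145299e-01]
```

View pics/w2.png

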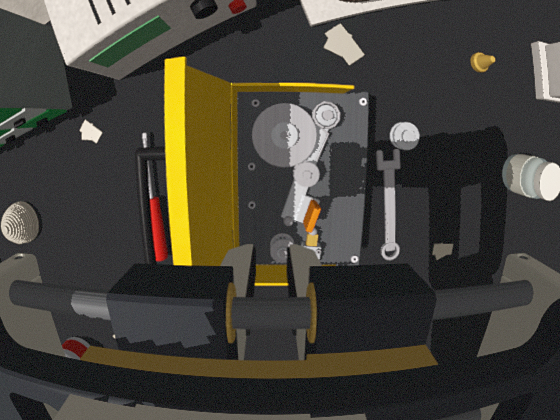

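The wrist view shows the pivot at about (327,115), the idler roller at (305,175) and the orange tab at (312,214). The guard stands upright on the left.

```bash
python3 - <<'E'
from h import *;import pickle
s,v=pickle.load(open("w2.pkl","rb"))
m=orange(v["color"]).astype(np.uint8);m[:180]=0;m[250:]=0;m[:,:290]=0;m[:,335:]=0
n,l,st,c=cv2.connectedComponentsWithStats(m);print(st,c.round(1))
k=1+st[1:,4].argmax();px=np.argwhere(l==k)[:,::-1]
im=v["color"][190:240,290:335];hs=cv2.cvtColor(im,cv2.COLOR_BGR2HSV)
cv2.imwrite("pics/c.png",cv2.resize(v["color"][90:270,240:380],None,fx=4,fy=4,interpolation=2)[:600])
print("rect px",cv2.minAreaRect(px.astype(np.float32)))
for z in(.12,.1):print(z,onz(v,s,c[k],z).round(4))
print("pivot z.08",onz(v,s,[327,115],.085).round(4),"roller z.101",onz(v,s,[307,174],.101).round(4))
w=pickle.load(open("v1.pkl","rb"))["scene"]
E
```

```text
[[     0      0    560    420 234873]
 [   304    200     17     32    327]] [[279.5 209.5]
 [311.4 215.5]]
rect px ((311.4051208496094, 216.0109405517578), (12.217312812805176, 31.18405532836914), 19.98310661315918)
0.12 [[ 0.5024 -0.0626  0.12  ]]
0.1 [[ 0.4964 -0.0632  0.1   ]]
pivot z.08 [[ 0.605  -0.1218  0.085 ]] roller z.101 [[ 0.5467 -0.074   0.101 ]]
```

View pics/c.png

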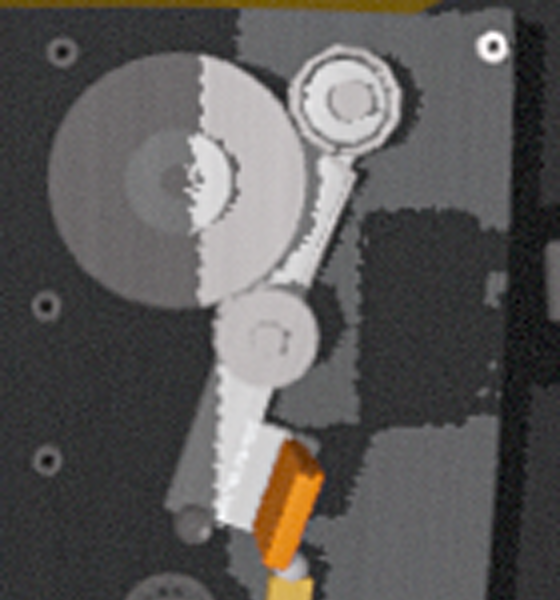

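```bash
cat > plan.py <<'E'
import numpy as np
from scipy.spatial.transform import Rotation as Ro
tab=np.array([.4985,-.065]);A0=np.radians(142.1)
piv=tab-.12*np.array([np.cos(A0),np.sin(A0)])-.022*np.array([-np.sin(A0),np.cos(A0)])
def pose(th,off,ztip,tilt=.25):
    "TCP pose, fingertip off metres on the pulley side of the tab centre with the arm at th"
    c,s=np.cos(A0+th),np.sin(A0+th);x=np.array([c,s,0]);y=np.array([-s,c,0])
    p=np.r_[piv,0]+.12*x+(.022-off)*y;p[2]=ztip
    R=Ro.from_rotvec(-tilt*x)*Ro.from_euler("xyz",[np.pi,0,A0+th-np.pi/2])
    return p-R.as_matrix()[:,2]*.186,R
E
python3 - <<'E'
from plan import *
from plant import status
s=status.observe();p,R=pose(0,.032,.092);print(p,R.as_euler("xyz"),"delta cm",100*(p-s["tcp_pos"]))
print("yaw",A0-np.pi/2-s["tool_rot"][2],"axis",np.cos(A0)*-.25,np.sin(A0)*-.25,s["joint_pos"].round(2))
E
```

```text
[ 0.48988948 -0.0760607   0.27221771] [ 3.14159265 -0.25        0.90931654] delta cm [ -5.42596197  -4.98243957 -22.75207425]
yaw 1.2519949540474637 axis 0.19727102120867263 -0.15357130002473585 [-0.14 -0.04  1.49  0.    1.69  1.77]
```

Call:
servo_tool([
  {"travel": [-0.36, -0.33, 0], "rotation": [0, 0, 0.1043]},
  {"travel": [-0.36, -0.33, 0], "rotation": [0, 0, 0.1043]},
  {"travel": [-0.36, -0.33, 0], "rotation": [0, 0, 0.1043]},
  {"travel": [-0.36, -0.33, 0], "rotation": [0, 0, 0.1043]},
  {"travel": [-0.36, -0.33, 0], "rotation": [0, 0, 0.1043]},
], fingers=0)

```text
clock: 6.65
tcp_pos: [0.5268, -0.0407, 0.4992]
tool_rot: [-3.141, 0.0, 0.187]
ft_force: [0.3, 0.1, 0.6]
grip_width: 0.0006
grasp_force: 0.0
```

Call:
servo_tool([
  {"travel": [-0.36, -0.33, 0], "rotation": [0, 0, 0.1043]},
  {"travel": [-0.36, -0.33, 0], "rotation": [0, 0, 0.1043]},
  {"travel": [-0.36, -0.33, 0], "rotation": [0, 0, 0.1043]},
  {"travel": [-0.36, -0.33, 0], "rotation": [0, 0, 0.1043]},
  {"travel": [-0.36, -0.33, 0], "rotation": [0, 0, 0.1043]},
])

```text
clock: 7.07
tcp_pos: [0.5088, -0.0572, 0.4992]
tool_rot: [-3.141, -0.0, 0.709]
ft_force: [-0.1, 0.4, 0.6]
grip_width: 0.0007
grasp_force: 0.0
```

Call:
servo_tool([
  {"travel": [-0.36, -0.33, 0], "rotation": [0, 0, 0.1043]},
  {"travel": [-0.36, -0.33, 0], "rotation": [0, 0, 0.1043]},
  {"travel": [-0.36, -0.33, 0], "rotation": [0.0657, -0.0512, 0]},
  {"travel": [-0.36, -0.33, 0], "rotation": [0.0657, -0.0512, 0]},
  {"travel": [-0.36, -0.33, 0], "rotation": [0.0657, -0.0512, 0]},
])

```text
clock: 7.48
tcp_pos: [0.491, -0.0734, 0.4996]
tool_rot: [3.141, -0.254, 0.913]
ft_force: [0.8, 0.1, -0.4]
grip_width: 0.0004
grasp_force: 0.0
```

Call:
servo_tool([
  {"travel": [0, 0, -2.2], "rotation": [0, 0, 0]},
  {"travel": [0, 0, -2.2], "rotation": [0, 0, 0]},
  {"travel": [0, 0, -2.2], "rotation": [0, 0, 0]},
  {"travel": [0, 0, -2.2], "rotation": [0, 0, 0]},
  {"travel": [0, 0, -2.2], "rotation": [0, 0, 0]},
])

```text
clock: 7.9
tcp_pos: [0.4909, -0.0736, 0.3884]
tool_rot: [-3.142, -0.25, 0.912]
ft_force: [0.2, 0.2, -0.0]
grip_width: 0.0006
grasp_force: 0.0
```

```bash
python3 - <<'E'
from plan import *
from h import *
from plant import status,viewer
s=status.observe();p,R=pose(0,.032,.092);print("delta cm",100*(p-s["tcp_pos"]),"rot",(R*Ro.from_euler("xyz",s["tool_rot"]).inv()).as_rotvec(),s["grip_width"],s["ft_force"])
v=viewer.get_image("wrist");m=orange(v["color"]).astype(np.uint8)
n,l,st,c=cv2.connectedComponentsWithStats(m)
for k in range(1,n):
    if st[k,4]>100:print(st[k],onz(v,s,c[k],.12).round(4))
cv2.imwrite("pics/w3.png",v["color"])
E
```

```text
delta cm [ -0.10214038  -0.2435769  -11.62061617] rot [-0.00031984  0.00023544 -0.00303709] 0.0006352566093956714 [ 0.20958466  0.23335149 -0.0438067 ]
```

View pics/w3.png

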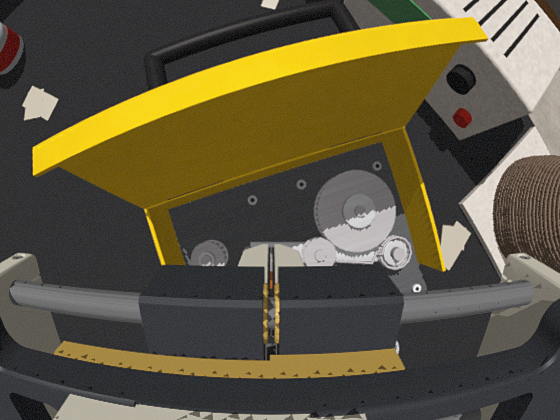

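The wrist view shows the fingers at (270,255), on the pulley side of the hidden tab, and the camera clear of the leaf. Next is the rest of the descent.

Call:
servo_tool([
  {"travel": [0, -0.1, -2.9], "rotation": [0, 0, 0]},
  {"travel": [0, -0.1, -2.9], "rotation": [0, 0, 0]},
  {"travel": [-0.1, 0, -2.9], "rotation": [0, 0, 0]},
  {"travel": [0, 0, -2], "rotation": [0, 0, 0]},
  {"travel": [0, 0, -0.9], "rotation": [0, 0, 0]},
])

```text
clock: 8.37
tcp_pos: [0.4889, -0.0755, 0.2705]
tool_rot: [-3.137, -0.249, 0.911]
ft_force: [0.5, 0.1, 0.6]
grip_width: 0.0003
grasp_force: 0.0
```

```bash
python3 - <<'E'
from plan import *
from h import *
from plant import status,viewer
s=status.observe();print(s["tcp_pos"],s["ft_force"].round(1))
v=viewer.get_image("scene");P=cloud(v)
O=P[orange(v["color"])&(abs(P[...,0]-.5)<.2)&(abs(P[...,1])<.12)&(P[...,2]>.07)];print(len(O),O.mean(0).round(3) if len(O) else '')
cv2.imwrite("pics/s3.png",cv2.resize(v["color"][150:290,180:340],None,fx=4,fy=4,interpolation=2))
# push plan: contact with centre offset .0155 at z=.12 -> tip offset .0195
p0,R0=pose(0,.032,.092)
for i in range(1,26):
    f=i/25;th=max(0,(i-6)/19)*.40;off=.032-.0125*min(1,i/6)
    p,R=pose(th,off,.092);print(i,(100*(p-p0)).round(2).tolist(),(R*R0.inv()).as_rotvec().round(4).tolist(),round(th,2));p0,R0=p,R
E
```

```text
[ 0.48889842 -0.0755193   0.27045317] [0.5 0.1 0.6]
24 [ 0.51  -0.072  0.097]
1 [-0.13, -0.16, 0.0] [0.0, 0.0, 0.0] 0.0
2 [-0.13, -0.16, 0.0] [0.0, 0.0, 0.0] 0.0
3 [-0.13, -0.16, 0.0] [0.0, 0.0, 0.0] 0.0
4 [-0.13, -0.16, 0.0] [0.0, 0.0, 0.0] 0.0
5 [-0.13, -0.16, 0.0] [0.0, 0.0, 0.0] 0.0
6 [-0.13, -0.16, 0.0] [0.0, 0.0, 0.0] 0.0
7 [-0.07, -0.26, 0.0] [0.0, -0.0, 0.0211] 0.02
8 [-0.07, -0.26, -0.0] [-0.0, 0.0, 0.0211] 0.04
9 [-0.06, -0.27, 0.0] [0.0, -0.0, 0.0211] 0.06
10 [-0.06, -0.27, -0.0] [-0.0, -0.0, 0.0211] 0.08
11 [-0.05, -0.27, 0.0] [-0.0, -0.0, 0.0211] 0.11
12 [-0.04, -0.27, -0.0] [0.0, 0.0, 0.0211] 0.13
13 [-0.04, -0.27, 0.0] [-0.0, -0.0, 0.0211] 0.15
14 [-0.03, -0.27, 0.0] [0.0, 0.0, 0.0211] 0.17
15 [-0.03, -0.27, 0.0] [-0.0, -0.0, 0.0211] 0.19
16 [-0.02, -0.27, 0.0] [0.0, 0.0, 0.0211] 0.21
17 [-0.02, -0.27, -0.0] [-0.0, -0.0, 0.0211] 0.23
18 [-0.01, -0.27, 0.0] [0.0, 0.0, 0.0211] 0.25
19 [-0.0, -0.27, 0.0] [-0.0, -0.0, 0.0211] 0.27
20 [0.0, -0.27, 0.0] [0.0, 0.0, 0.0211] 0.29
21 [0.01, -0.27, 0.0] [-0.0, -0.0, 0.0211] 0.32
22 [0.01, -0.27, -0.0] [-0.0, -0.0, 0.0211] 0.34
23 [0.02, -0.27, 0.0] [0.0, 0.0, 0.0211] 0.36
24 [0.02, -0.27, -0.0] [-0.0, -0.0, 0.0211] 0.38
25 [0.03, -0.27, 0.0] [0.0, 0.0, 0.0211] 0.4
```

View pics/s3.png

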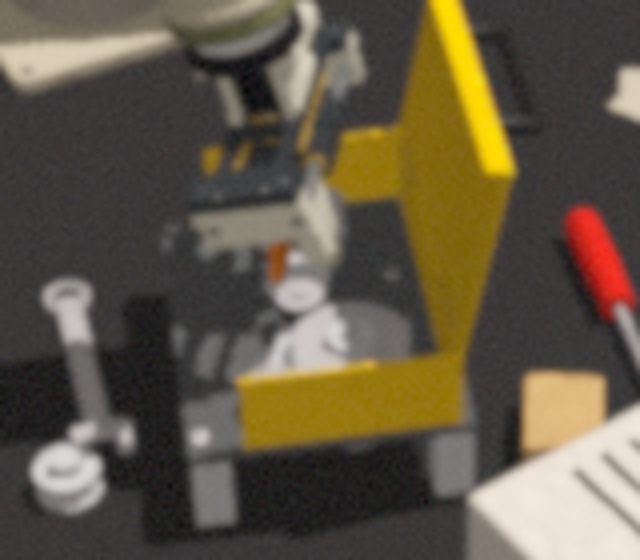

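The scene crop shows the finger at (320,235), on the pulley side of the orange tab at (280,262), with the guard clear. Now the push.

Call:
servo_tool([
  {"travel": [-0.13, -0.16, 0], "rotation": [0, 0, 0]},
  {"travel": [-0.13, -0.16, 0], "rotation": [0, 0, 0]},
  {"travel": [-0.13, -0.16, 0], "rotation": [0, 0, 0]},
  {"travel": [-0.13, -0.16, 0], "rotation": [0, 0, 0]},
  {"travel": [-0.13, -0.16, 0], "rotation": [0, 0, 0]},
])

```text
clock: 8.83
tcp_pos: [0.4836, -0.085, 0.2745]
tool_rot: [3.139, -0.251, 0.912]
ft_force: [-0.1, -0.7, 0.2]
grip_width: 0.0006
grasp_force: 0.0
```

Call:
servo_tool([
  {"travel": [-0.13, -0.16, 0], "rotation": [0, 0, 0]},
  {"travel": [-0.07, -0.26, 0], "rotation": [0, 0, 0.0211]},
  {"travel": [-0.07, -0.26, 0], "rotation": [0, 0, 0.0211]},
  {"travel": [-0.06, -0.27, 0], "rotation": [0, 0, 0.0211]},
  {"travel": [-0.06, -0.27, 0], "rotation": [0, 0, 0.0211]},
])

```text
clock: 9.25
tcp_pos: [0.48, -0.0969, 0.2743]
tool_rot: [3.138, -0.252, 0.997]
ft_force: [5.0, 3.8, 0.9]
grip_width: 0.0005
grasp_force: 2.8
```

Call:
servo_tool([
  {"travel": [-0.05, -0.27, 0], "rotation": [0, 0, 0.0211]},
  {"travel": [-0.04, -0.27, 0], "rotation": [0, 0, 0.0211]},
  {"travel": [-0.04, -0.27, 0], "rotation": [0, 0, 0.0211]},
  {"travel": [-0.03, -0.27, 0], "rotation": [0, 0, 0.0211]},
  {"travel": [-0.03, -0.27, 0], "rotation": [0, 0, 0.0211]},
])

```text
clock: 9.67
tcp_pos: [0.4783, -0.11, 0.2743]
tool_rot: [3.138, -0.253, 1.103]
ft_force: [8.9, 10.0, -1.5]
grip_width: 0.0002
grasp_force: 5.8
```

Call:
servo_tool([
  {"travel": [-0.02, -0.27, 0], "rotation": [0, 0, 0.0211]},
  {"travel": [-0.02, -0.27, 0], "rotation": [0, 0, 0.0211]},
  {"travel": [-0.01, -0.27, 0], "rotation": [0, 0, 0.0211]},
  {"travel": [0, -0.27, 0], "rotation": [0, 0, 0.0211]},
  {"travel": [0, -0.27, 0], "rotation": [0, 0, 0.0211]},
])

```text
clock: 10.08
tcp_pos: [0.4779, -0.1235, 0.2743]
tool_rot: [3.138, -0.252, 1.209]
ft_force: [8.1, 6.5, 0.8]
grip_width: 0.0008
grasp_force: 4.1
```

Call:
servo_tool([
  {"travel": [0.01, -0.27, 0], "rotation": [0, 0, 0.0211]},
  {"travel": [0.01, -0.27, 0], "rotation": [0, 0, 0.0211]},
  {"travel": [0.02, -0.27, 0], "rotation": [0, 0, 0.0211]},
  {"travel": [0.02, -0.27, 0], "rotation": [0, 0, 0.0211]},
  {"travel": [0.03, -0.27, 0], "rotation": [0, 0, 0.0211]},
])

```text
clock: 10.5
tcp_pos: [0.4789, -0.1368, 0.2743]
tool_rot: [3.137, -0.253, 1.314]
ft_force: [8.4, 7.7, -0.3]
grip_width: 0.0004
grasp_force: 4.8
```

```bash
python3 - <<'E'
from plan import *
from h import *
from plant import status,viewer
s=status.observe();p,R=pose(.4,.0195,.092);print("err cm",100*(p-s["tcp_pos"]),s["tcp_pos"],s["ft_force"].round(1))
v=viewer.get_image("scene");P=cloud(v)
O=P[orange(v["color"])&(abs(P[...,0]-.5)<.2)&(abs(P[...,1])<.15)&(P[...,2]>.07)];print(len(O),O.mean(0).round(3),O.min(0).round(3),O.max(0).round(3))
q=O[:,:2]-piv;print("tab angle",np.median(np.arctan2(q[:,1],q[:,0]))-A0-np.arctan2(.022,.12))
w=viewer.get_image("wrist")["color"]
cv2.imwrite("pics/s4.png",np.hstack([cv2.resize(v["color"][150:290,180:340],None,fx=2.5,fy=2.5,interpolation=2),cv2.resize(w[150:290,180:340],None,fx=2.5,fy=2.5,interpolation=2)]))
E
```

```text
err cm [-0.06800427 -0.04084691 -0.20664348] [ 0.47892121 -0.13679263  0.27428415] [ 8.4  7.7 -0.3]
16 [ 0.5   -0.116  0.096] [ 0.496 -0.119  0.081] [ 0.504 -0.113  0.109]
tab angle 0.43517583366996876
```

View pics/s4.png

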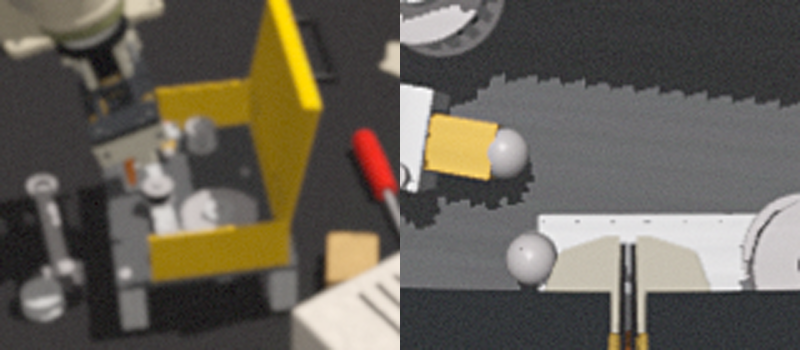

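The force peaked at about 13 N and dropped to 10 N after the click. The wrist crop shows the tooth well clear of the brass pawl, the tab angle reads about 0.4 rad, and the guard is still open. I'll hold briefly, then hand in.

Call:
servo_tool([
  {"travel": [0, 0, 0], "rotation": [0, 0, 0]},
  {"travel": [0, 0, 0], "rotation": [0, 0, 0]},
  {"travel": [0, 0, 0], "rotation": [0, 0, 0]},
  {"travel": [0, 0, 0], "rotation": [0, 0, 0]},
  {"travel": [0, 0, 0], "rotation": [0, 0, 0]},
])

```text
clock: 11.02
tcp_pos: [0.4789, -0.1366, 0.2743]
tool_rot: [3.137, -0.253, 1.313]
ft_force: [8.0, 7.4, 0.5]
grip_width: 0.0004
grasp_force: 4.7
```

```bash
python3 - <<'E'
from plant import ctrl,status
print(status.observe()["ft_force"]);print(ctrl.hand_in())
E
```

```text
[8.00772937 7.36863342 0.49817675]
the job is handed in; nothing more can be done
None
```

I handed the job in at about 11 s: the guard stands open at about 1.75 rad, and the fingers hold the tensioner back at about 0.4 rad, past its click, with about 11 N (hand-in returned no verdict).

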